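# Set the T-square on the light box and switch the lamp up two clicks

## Robot

A 6-joint arm with a two-finger parallel gripper is mounted at the origin on the work surface. World frame = base frame: x ahead of the robot, y to its left, z up, the work surface at z = 0. Lengths are in m, angles in rad, forces in N, time in s.
With the tool pointing down it reaches from about 0.25 to 0.775 m from the base axis. Payload 8.9 kg.
Tool frame: the origin (TCP) lies at the very end of the fingers, on their centre line; the grasp point (between the pads) lies 19 mm behind it; z points along the fingers, y is the line along which they close (so a half turn about z gives the same grasp; the last joint's range is limited). The gripper opens to 85 mm and grips with 20 to 120 N. Pads are 22 mm wide; open, the fingers measure 114 mm over their backs; the gripper's body (76 mm by 85 mm) begins 54 mm behind the grasp point. The pads swing forward as they close: fully open they stand 13 mm farther back than shut.
Start: joints at [-1.334, 0.291, -0.153, 1.127, 0, 1.431], TCP at [0.193, -0.488, 0.231] pointing down, gripper open.
Joint ranges: [-2.52, 2.52], [-0.91, 1.74], [-1.3, 1.37], [-1.96, 2.02], [-1.52, 1.47], [-3.14, 3.14]. Speed limits (rad/s): [2.22, 2.22, 2.79, 3.14, 3.14, 3.14].

## Interface

Orientations are given as a rotation vector (axis times angle).
In Python, from plant import bot gives the robot as it stands. The module is installed in compiled form; this text tells all that it offers.
- The arm moves only by the tool arm_command, never from a script. Its argument "deltas" is one flat list of numbers, 7 for each row, row after row: the shift along the world's x, y, z in m, then the turn, a rotation vector about the world's x, y, z in rad, then the finger opening in m, from 0 to 0.0854. A call has 1 to 20 rows; each row shifts and turns the commanded pose from where the row before left it; what a row does not reach is not made up. A row lasts 1/8 s, in which the tool goes at most 62.5 mm and 10.7 degrees, less where a joint would pass 70% of its speed; a pose out of reach is approached as far as the arm can. A call with a gripper value outside its range is refused whole. The fingers move at their own pace and stop on an object; the grip force is fixed at half the most. Time passes only in rows, so rows that do not move let the fingers close. It gives the time, the measured TCP pose, the force, the opening and the grip force at its end, in the units of the state.
- bot.state(): the state, without advancing time (a new reading comes with each control period).
- bot.capture(name): name is "side" or "top" or "wrist"; returns a dict with "img" (420x560x3 uint8, blue, green, red), "fov_y" (degrees; the focal length in pixels is half the picture's height over the tangent of half this angle, whatever the lens; pixels are square), "cx", "cy" (the principal point, pixels), "extrinsics" (4x4, takes a point from camera to world coordinates). Camera axes: x right, y down, z forward; pixel columns grow to the right and rows downward; lengths in m; the calibration is good to about 2 mm. A picture is of the moment at which its call begins. There is no depth.
- bot.sign_off(): hands the job in; it is judged then, once.
Trained networks look in a picture, given as the dict that the camera call returned (one of the last four; its "shot" number tells which), for a name from the list of things; names that differ only in an ending like _2 or _b are one class to them, and where a whole thing is asked for, a point or a joint stands for the part that bears it (a point fixed in the world has none). Each returns a list of dicts, best first, with "p" (0 to 1); they miss things now and then, are a little off and sometimes report something else, mostly with a low value. They report only what shows in the picture. A call takes as long as a camera call.
- bot.find_in(picture, thing): "rect" ([left, top, width, height] in pixels, round what is visible of it).
The state is a dict: "time_s": time; "qpos": joint angles; "qvel": joint speeds; "joint_torque": joint torques, N m; "tool_pos": TCP position; "tool_rot": TCP orientation; "force": force on the tool from outside, world axes, zero at the start; "ft_torque": the same for the moment, N m; "opening": opening from 0.0 (shut) to 1.0 (fully open); "grasp_force": force on a finger pad.
Only numpy, scipy, OpenCV 4.12 (cv2) and the standard library are available. Lean on these libraries where they do the work, as an engineer would, in place of code of your own. Each camera call takes 0.05 s, during which the arm holds its last target. There are 200 camera calls.

## Task

Pull the small T-square out of its covered holder by its head, lay its blade flat across the light box with the head hanging just off the edge that faces the robot, and let go. Then take it again by the blade and draw it until the head sits flush against that edge, with the blade close to the middle line of the white window. Let go of it and turn the lamp selector on the box two clicks clockwise from off, keeping the square flush and leaving the dropper bottles standing where they are.

Things in the scene. Friction and masses are not known exactly. Their poses are not given: they have to be found in the camera images.
- square: Small T-square, 150 g. Wooden head 16 (x) by 140 (y) by 22 mm high; on its top, at mid-length, a steel blade 32 wide, 8 thick, running towards +x. Origin: under the head, in the plane of its inner face, mid-length. Head: x -16..0, y -70..70, z 0..22; blade: x -16..132, y -16..16, z 22..30. Balance point x = 40. Starts with the blade in the holder's slot, head outside, 23 mm above the table
- head_face (a point): On the square: top of the head's inner face at mid-length, under the blade (22 mm above the head's underside). x along the blade away from the head, y along the head, z up. At the start only the head's wings, either side of the blade, can be gripped (across 16 mm); on the box a finger would then stand between head and box edge, so the blade must be taken to close the gap
- blade_center (a point): Point on the square: middle of the free part of the blade, half-way through its thickness, 66 mm along x from the head's inner face.
- holder: Fixed aluminium holder, 44 mm wide, 61 high, 140 long, foot plate at its rear. Its covered slot (38 wide, 12 high, floor 45 above the table) starts at x = 2 mm and runs along +x. Origin: on the table under the mouth. The square starts parallel to it, head's inner face at about x = 0; pull it level 145 mm or more along the holder's -x to free it. Beside the holder there is room for a finger behind each wing
- lightbox: Fixed grey light box, 170 (x) by 270 (y) by 45 mm high. Origin: centre of its underside; x points away from the robot. Its flat top has a white window from y = -45 to +105 mm with a dark middle line along x at y = +30; the selector sits at x = -40, y = -92
- box_edge (a point): Point on the top edge of the light box's robot-side face (x = -85 mm in the box), where the window's middle line meets it, 45 mm above the table. Axes as the box's: x inward across the box, y along the edge. With the square done, head_face lies here.
- selector (a joint): Lamp selector, in rad: 0 = off, grows clockwise seen from above; detents every 30 deg (0.524), stop just after the third click (1.57). Light sprung detents (well under 0.1 N m) snap it to the nearest click when let go. Two clicks = 1.047.
- selector_grip (a point): Centre of the selector's bar grip, on the axis, 20 mm above the box's top. The black bar is 38 mm long (x), 12 mm wide (y), from 6 to 34 mm above the box's top, on a disc 42 mm across whose top is 6 mm above the box. Its axes turn with it; at off they are the box's, white pointer to -x (towards the robot's side).
- dropper0: Dropper bottle, loose, 25 mm across, 77 mm tall with its black cap. Origin: centre of its underside. Bystander.
- dropper1: Dropper bottle like dropper0. Bystander.
- dropper2: Dropper bottle like dropper0. Bystander.

How it is judged:
By the outcome, as a careful person would: the job done as asked, in the order asked, and still so for the second after the job is handed in, with the robot touching nothing.
It also fails if it takes over 72 s, if anything falls off the work surface, if the arm or the gripper's body presses on something with over 40 N, if the wrist force passes 120 N, or if a joint passes its speed limit or range.

## Working session

There is one attempt and no reset: what is moved stays moved. The work goes in short steps, Python scripts to look and compute and a tool call to move; the robot and the scene stay as the last step left them, time stands still between calls to the robot, and variables do not carry over. Pictures are saved under pics/ and viewed, at most 12 in all, crops included, and the job is handed in when it is done.

Besides the shell and the picture viewer there is one more tool, called after "Call:" as name(argument=value, ...) on one line, values as JSON. arm_command: Moves the arm, as the interface text tells. Its arguments: {"type":"object","properties":{"deltas":{"type":"array","items":{"type":"number"}}},"required":["deltas"]}

```bash
mkdir -p pics; cat > h.py <<'E'
import numpy as np, cv2
from plant import bot
def K(p):
    f=p["img"].shape[0]/2/np.tan(np.radians(p["fov_y"])/2); return f,p["cx"],p["cy"]
def ray(p,u,v):
    f,cx,cy=K(p);T=np.array(p["extrinsics"]);d=T[:3,:3]@np.array([(u-cx)/f,(v-cy)/f,1]);return T[:3,3],d
def at(p,u,v,z):
    o,d=ray(p,u,v);return o+d*(z-o[2])/d[2]
def px(p,X):
    f,cx,cy=K(p);T=np.array(p["extrinsics"]);c=T[:3,:3].T@(np.array(X)-T[:3,3]);return c[:2]/c[2]*f+[cx,cy]
E
python3 - <<'E'
from h import *
ims=[]
for n in("top","side"):
    p=bot.capture(n);cv2.imwrite(f"pics/{n}0.png",p["img"])
    print(n,p["fov_y"],p["cx"],p["cy"],np.round(p["extrinsics"],3).tolist())
    for t in("square","holder","lightbox","selector","dropper0"):
        print(t,[(np.round(r["rect"]).tolist(),round(r["p"],2)) for r in bot.find_in(p,t)[:4]])
print(bot.state())
E
```

```text
top 47.52660211868867 285.78051864846384 198.55813113917333 [[-0.009, -0.982, 0.186, 0.45], [-1.0, 0.01, 0.007, -0.03], [-0.009, -0.186, -0.982, 1.021], [0.0, 0.0, 0.0, 1.0]]
square [([197.0, 215.0, 13.0, 66.0], 0.64)]
holder [([131.0, 234.0, 67.0, 36.0], 0.73)]
lightbox [([322.0, 160.0, 141.0, 97.0], 0.66)]
selector []
dropper0 [([232.0, 118.0, 13.0, 21.0], 0.56), ([279.0, 148.0, 13.0, 19.0], 0.5), ([235.0, 165.0, 15.0, 15.0], 0.45)]
side 47.93194315180109 277.4225422927165 206.00437569041833 [[0.924, -0.256, 0.286, 0.396], [-0.384, -0.606, 0.696, -0.628], [-0.005, -0.753, -0.658, 0.641], [0.0, 0.0, 0.0, 1.0]]
square [([165.0, 172.0, 69.0, 28.0], 0.93), ([319.0, 162.0, 10.0, 28.0], 0.54)]
holder [([166.0, 132.0, 44.0, 65.0], 0.85)]
lightbox [([226.0, 239.0, 195.0, 175.0], 0.58)]
selector [([312.0, 352.0, 31.0, 36.0], 0.67)]
dropper0 [([320.0, 158.0, 12.0, 33.0], 0.77), ([306.0, 194.0, 17.0, 32.0], 0.56), ([279.0, 169.0, 11.0, 30.0], 0.52)]
{'time_s': 0.6, 'qpos': array([-1.33428954e+00,  2.90684640e-01, -1.53429437e-01,  1.12670501e+00,
        7.23044904e-06,  1.43150577e+00]), 'qvel': array([ 0.00182327, -0.00058303, -0.00020455, -0.00042008,  0.00019463,
        0.00055488]), 'joint_torque': array([-1.22551872e-03, -5.36795211e+01,  3.31540382e+01,  1.84554578e-03,
       -3.23747354e-04,  6.10619310e-06]), 'tool_pos': array([ 0.19268858, -0.48834099,  0.23130209]), 'tool_rot': array([-3.08627456e+00, -5.86829374e-01, -9.60710506e-06]), 'force': array([ 0.69176496,  0.06100072, -0.83213108]), 'ft_torque': array([ 0.01301254, -0.03062465,  0.0381314 ]), 'grasp_force': 0.0, 'opening': 1.0020900148617577}
```

View pics/top0.png

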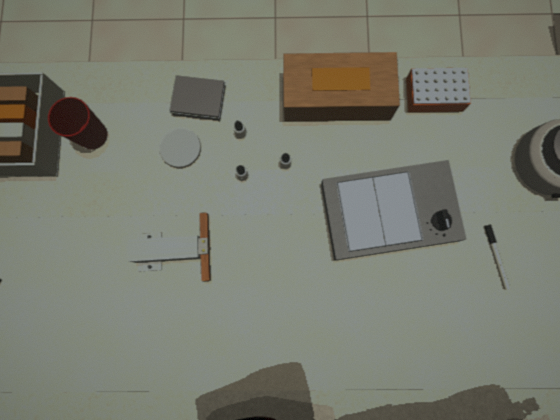

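View pics/side0.png

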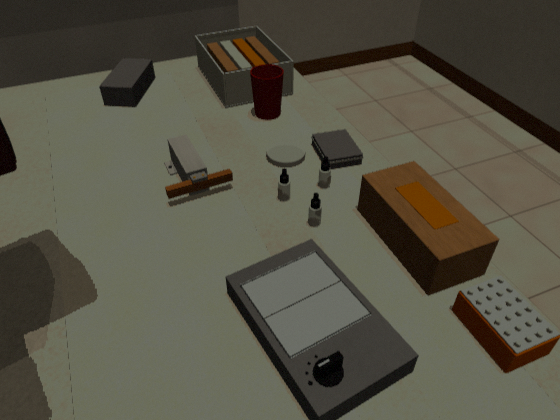

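The top view shows the box's top corners at about (322,180), (449,161), (465,238) and (335,259). The square's head is at (205,246), with the blade and holder running left (+y), and the bottles are at (240,128), (241,172) and (285,158). Next I'll zoom in for precise corners.

```bash
python3 - <<'E'
from h import *
a=cv2.imread("pics/top0.png")
c1=cv2.resize(a[200:295,120:220],None,fx=4,fy=4,interpolation=3)  # 400x380
c2=cv2.resize(a[150:270,310:475],None,fx=4,fy=4,interpolation=3)[:, :]
out=np.zeros((480,800,3),np.uint8); out[:380,:400]=c1
c2=cv2.resize(a[150:270,312:476],(int(164*2.4),288),interpolation=3); out[:288,402:402+c2.shape[1]]=c2
cv2.imwrite("pics/crop1.png",np.clip(out*1.4,0,255).astype(np.uint8))
E
```

```text
(no output)
```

View pics/crop1.png

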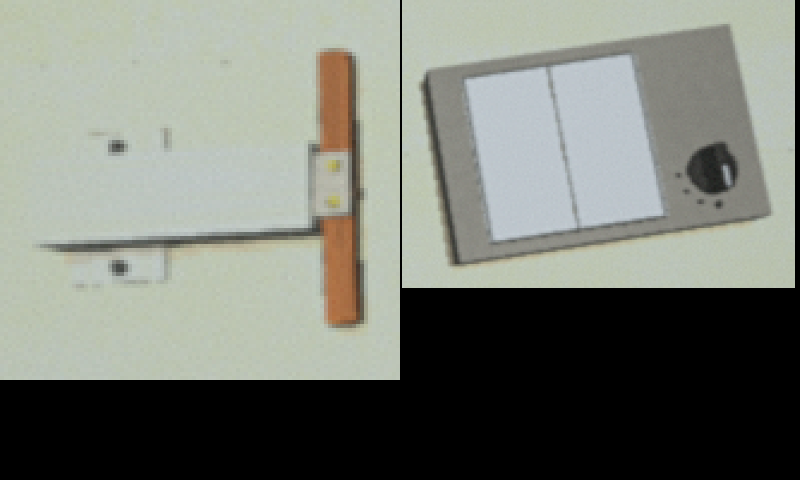

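```bash
python3 - <<'E'
from h import *
import pickle
p=bot.capture("top")
def fit(M,W):
    M=np.array(M,float);W=np.array(W)[:,:2];mm,mw=M.mean(0),W.mean(0);a=M-mm;b=W-mw
    th=np.arctan2((a[:,0]*b[:,1]-a[:,1]*b[:,0]).sum(),(a*b).sum())
    R=np.array([[np.cos(th),-np.sin(th)],[np.sin(th),np.cos(th)]]);t=mw-R@mm
    print("th",th,np.degrees(th),"t",t.round(4),"res mm",((W-(M@R.T+t))*1000).round(1).tolist());return R,t
c=[at(p,*q,.045) for q in [(322.8,179.6),(448.3,160.4),(465.8,239.2),(334.9,259.6),(373.3,177.9),(385.8,245.4)]]
R,t=fit([(.085,.135),(.085,-.135),(-.085,-.135),(-.085,.135),(.07,.03),(-.07,.03)],c)
print("edge",R@[-.085,.03]+t,"sel",R@[-.04,-.092]+t)
h=[at(p,*q,.045) for q in [(199.75,212.5),(207.25,212.75),(209.25,280.5),(202,280.75)]]
# square frame: x along blade(+Y world), y -> world -x ; image top = +X => y=-70
R2,t2=fit([(0,-.07),(-.016,-.07),(-.016,.07),(0,.07)],h)
hm=[at(p,*q,.061) for q in [(120+310/4,200+145/4),(120+314/4,200+230/4)]];print("holder mouth",np.round(hm,4))
s=bot.capture("side")
print("side check", [px(s,[*(R2@m+t2),.045]).round(1).tolist() for m in [(0,-.07),(-.016,-.07),(-.016,.07),(0,.07)]],[px(s,[*(R@m+t),.045]).round(1).tolist() for m in [(.085,.135),(.085,-.135),(-.085,-.135),(-.085,.135)]])
for n in [(238.5,138),(285.5,166),(241,178)]: print("drop",at(p,*n,0).round(3))
E
```

```text
th 0.14058800530171095 8.05509935395088 t [ 0.6109 -0.2451] res mm [[-1.2, -1.3], [-0.4, 0.7], [1.3, 0.9], [0.2, 1.8], [1.5, -1.1], [-1.5, -0.9]]
edge [ 0.5225816  -0.22731358] sel [ 0.58423291 -0.34180426]
th 1.6242854482143587 93.06470090719799 t [0.5375 0.1523] res mm [[0.4, -0.2], [-1.1, 0.2], [0.1, 0.6], [0.6, -0.7]]
holder mouth [[0.5566 0.1562 0.061 ]
 [0.5139 0.1531 0.061 ]]
side check [[229.1, 167.5], [231.9, 171.6], [166.4, 190.1], [164.3, 185.6]] [[310.8, 237.4], [417.3, 354.0], [317.2, 415.2], [224.5, 275.1]]
drop [0.783 0.082 0.   ]
drop [ 0.717 -0.023  0.   ]
drop [0.691 0.076 0.   ]
```

Call:
arm_command(deltas=[0.0168,0.035,-0.0055,0,0,0.1567,0.0854,0.0168,0.035,-0.0055,0,0,0.1567,0.0854,0.0168,0.035,-0.0055,0,0,0.1567,0.0854,0.0168,0.035,-0.0055,0,0,0.1567,0.0854,0.0168,0.035,-0.0055,0,0,0.1567,0.0854,0.0168,0.035,-0.0055,0,0,0.1567,0.0854,0.0168,0.035,-0.0055,0,0,0.1567,0.0854,0.0168,0.035,-0.0055,0,0,0.1567,0.0854,0.0168,0.035,-0.0055,0,0,0.1567,0.0854,0.0168,0.035,-0.0055,0,0,0.1567,0.0854,0.0168,0.035,-0.0055,0,0,0.1567,0.0854,0.0168,0.035,-0.0055,0,0,0.1567,0.0854,0.0168,0.035,-0.0055,0,0,0.1567,0.0854,0.0168,0.035,-0.0055,0,0,0.1567,0.0854,0.0168,0.035,-0.0055,0,0,0.1567,0.0854,0.0168,0.035,-0.0055,0,0,0.1567,0.0854,0.0168,0.035,-0.0055,0,0,0.1567,0.0854,0.0168,0.035,-0.0055,0,0,0.1567,0.0854,0,0,0,0,0,0,0.0854])

```text
time_s: 3.08
tool_pos: [0.4957, 0.1436, 0.1318]
tool_rot: [-0.093, 3.14, 0.001]
force: [-0.2, 0.2, 0.1]
opening: 0.998
grasp_force: 0.0
```

```bash
cat >> h.py <<'E'
from scipy.spatial.transform import Rotation as Ro
def st():
    s=bot.state();R=Ro.from_rotvec(s["tool_rot"]).as_matrix()
    print("t",round(s["time_s"],2),"tcp",s["tool_pos"].round(4),"yawx",np.degrees(np.arctan2(R[1,0],R[0,0])).round(2),"z",R[:,2].round(3),"F",s["force"].round(1),"op",round(s["opening"],3),"g",round(s["grasp_force"],1),"q",s["qpos"].round(2))
E
python3 - <<'E'
from h import *
st();p=bot.capture("wrist");cv2.imwrite("pics/w1.png",p["img"])
R2=Ro.from_euler("z",93.06,degrees=True).as_matrix()
for m in [(0,-.07,.045),(-.016,-.07,.045),(-.016,.07,.045),(0,.07,.045)]: print(px(p,R2@m+[.5375,.1523,0]).round(1))
print(bot.find_in(p,"square"))
E
```

```text
t 3.08 tcp [0.4957 0.1436 0.1318] yawx -176.61 z [ 0.  0. -1.] F [-0.2  0.2  0.1] op 0.998 g 0.0 q [ 0.14  0.35 -0.34  0.88  0.    0.08]
[288.9 348. ]
[269.  347.9]
[267.8 177.8]
[291.3 177.9]
[{'rect': [267.5, 177.9, 30.7, 171.8], 'p': 0.59}]
```

View pics/w1.png

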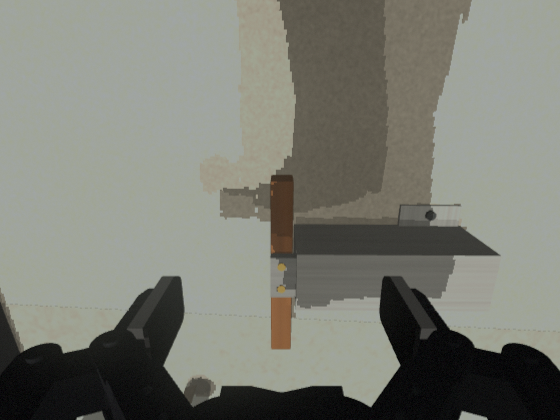

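The wrist view shows the head at columns 271–292, rows 175–349. That is within about 1.5 mm of the prediction and centred between the fingers. Going down to grip the wing.

Call:
arm_command(deltas=[0,0,-0.02,0,0,-0.006,0.0854,0,0,-0.02,0,0,0,0.0854,0,0,-0.02,0,0,0,0.0854,0,0,-0.02,0,0,0,0.07,0,0,-0.02,0,0,0,0.06,0,0,-0.018,0,0,0,0.05,0,0,0,0,0,0,0.03,0,0,0,0,0,0,0,0,0,0,0,0,0,0,0,0,0,0,0,0,0,0,0,0,0,0,0,0,0,0,0,0,0,0,0])

```text
time_s: 4.68
tool_pos: [0.4957, 0.1415, 0.0149]
tool_rot: [-0.076, 3.139, -0.001]
force: [-1.5, -3.2, 7.8]
opening: 0.176
grasp_force: 61.6
```

Call:
arm_command(deltas=[0,0,0.002,0,0,0,0,0.0007,-0.013,0,0,0,0,0,0.0007,-0.013,0,0,0,0,0,0.0007,-0.013,0,0,0,0,0,0.0007,-0.013,0,0,0,0,0,0.0007,-0.013,0,0,0,0,0])

```text
time_s: 5.42
tool_pos: [0.4986, 0.0756, 0.0163]
tool_rot: [0.076, -3.141, 0.0]
force: [0.2, 0.1, -0.8]
opening: 0.17
grasp_force: 60.5
```

Call:
arm_command(deltas=[0.0007,-0.0135,0,0,0,0,0,0.0007,-0.0135,0,0,0,0,0,0.0007,-0.0135,0,0,0,0,0,0.0007,-0.0135,0,0,0,0,0,0.0007,-0.0135,0,0,0,0,0,0.0007,-0.0135,0,0,0,0,0,0.0007,-0.0135,0,0,0,0,0,0,-0.01,0.02,0,0,0,0,0,0,0.025,0,0,0,0,0,0,0.025,0,0,0,0,0,0,0.025,0,0,0,0,0,0,0,0,0,0,0])

```text
time_s: 6.92
tool_pos: [0.5048, -0.0285, 0.1128]
tool_rot: [-0.076, 3.137, -0.001]
force: [0.4, 0.5, -0.2]
opening: 0.179
grasp_force: 60.5
```

```bash
python3 - <<'E'
from h import *
st();p=bot.capture("wrist");q=bot.capture("side")
cv2.imwrite("pics/c2.png",np.hstack([cv2.resize(p["img"],(400,300)),cv2.resize(q["img"],(400,300))]))
E
```

```text
t 6.92 tcp [ 0.5048 -0.0285  0.1128] yawx -177.21 z [ 0.003 -0.001 -1.   ] F [ 0.4  0.5 -0.2] op 0.179 g 60.5 q [-0.2   0.35 -0.4   0.81 -0.   -0.25]
```

View pics/c2.png

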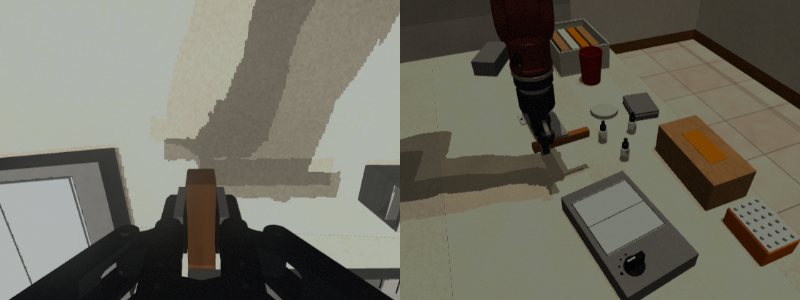

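Square is out and held firmly. Now swing it to the box.

Call:
arm_command(deltas=[-0.0024,-0.0162,0,0,0,-0.1479,0,-0.0024,-0.0162,0,0,0,-0.1479,0,-0.0024,-0.0162,0,0,0,-0.1479,0,-0.0024,-0.0162,0,0,0,-0.1479,0,-0.0024,-0.0162,0,0,0,-0.1479,0,-0.0024,-0.0162,0,0,0,-0.1479,0,-0.0024,-0.0162,0,0,0,-0.1479,0,-0.0024,-0.0162,0,0,0,-0.1479,0,-0.0024,-0.0162,0,0,0,-0.1479,0,-0.0024,-0.0162,0,0,0,-0.1479,0,0,0,-0.02,0,0,0,0,0,0,-0.02,0,0,0,0,0,0,-0.02,0,0,0,0,0,0,0,0,0,0,0])

```text
time_s: 8.78
tool_pos: [0.4775, -0.1889, 0.0491]
tool_rot: [-2.057, -2.368, 0.001]
force: [-0.4, 0.4, -2.0]
opening: 0.173
grasp_force: 60.5
```

```bash
python3 - <<'E'
from h import *
st();p=bot.capture("wrist");q=bot.capture("side");t=bot.capture("top")
a=cv2.resize(q["img"][200:410,200:440],(400,350),interpolation=3);b=cv2.resize(t["img"][130:340,300:500],(400,420),interpolation=3)
o=np.zeros((420,800,3),np.uint8);o[:350,:400]=a;o[:,400:]=b
cv2.imwrite("pics/c3.png",o);cv2.imwrite("pics/w3.png",p["img"])
E
```

```text
t 8.78 tcp [ 0.4775 -0.1889  0.0491] yawx 98.05 z [-0.004  0.002 -1.   ] F [-0.4  0.4 -2. ] op 0.173 g 60.5 q [-0.52  0.45 -0.44  0.68  0.    0.91]
```

View pics/c3.png

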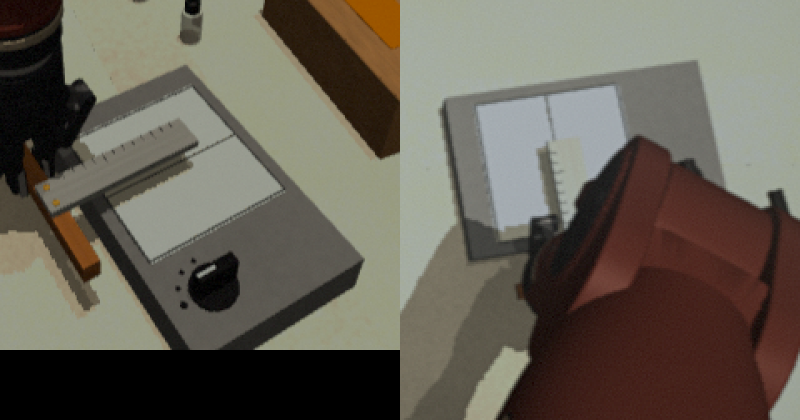

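Call:
arm_command(deltas=[0.0035,-0.0016,-0.015,0,0,0,0,0,0,-0.01,0,0,0,0,0,0,-0.005,0,0,0,0,0,0,-0.003,0,0,0,0,0,0,0,0,0,0,0])

```text
time_s: 9.55
tool_pos: [0.4829, -0.1914, 0.0182]
tool_rot: [-2.06, -2.372, 0.0]
force: [0.4, -0.3, -2.0]
opening: 0.178
grasp_force: 60.4
```

Call:
arm_command(deltas=[0,0,-0.002,0,0,0,0,0,0,0,0,0,0,0])

```text
time_s: 9.8
tool_pos: [0.483, -0.1915, 0.0164]
tool_rot: [2.06, 2.372, 0.0]
force: [0.1, -0.6, -1.4]
opening: 0.174
grasp_force: 60.4
```

```bash
python3 - <<'E'
from h import *
st();q=bot.capture("side");p=bot.capture("wrist")
a=cv2.resize(q["img"][215:345,190:350],(640,520),interpolation=3)
cv2.imwrite("pics/c4.png",a);cv2.imwrite("pics/w4.png",p["img"])
E
```

```text
t 9.8 tcp [ 0.483  -0.1915  0.0164] yawx 98.06 z [ 0. -0. -1.] F [ 0.1 -0.6 -1.4] op 0.174 g 60.4 q [-0.52  0.51 -0.46  0.6   0.    0.91]
```

View pics/c4.png

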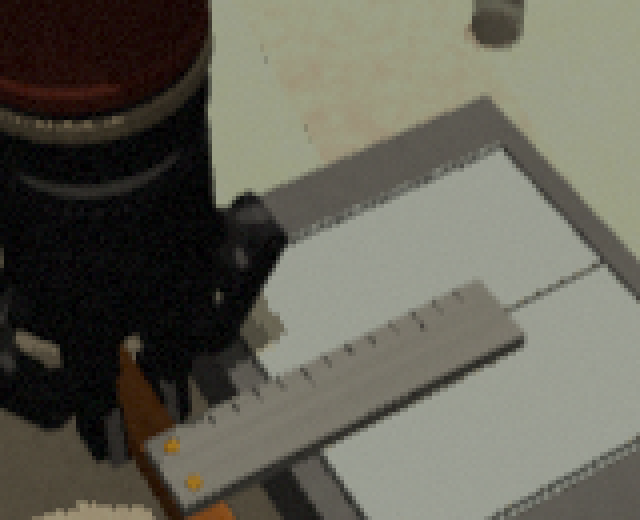

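The blade is nearly on the box, its tip centred on the middle line (tip at about (505,310) in the crop). Easing down until it touches.

Call:
arm_command(deltas=[0,0,-0.0012,0,0,0,0,0,0,0,0,0,0,0,0,0,0,0,0,0,0])

```text
time_s: 10.28
tool_pos: [0.4831, -0.1915, 0.0152]
tool_rot: [2.06, 2.372, 0.0]
force: [1.2, 0.2, -0.7]
opening: 0.173
grasp_force: 60.6
```

Call:
arm_command(deltas=[0,0,-0.001,0,0,0,0,0,0,0,0,0,0,0,0,0,-0.0008,0,0,0,0,0,0,0,0,0,0,0])

```text
time_s: 10.78
tool_pos: [0.4833, -0.1917, 0.0143]
tool_rot: [2.059, 2.371, 0.0]
force: [-4.9, 2.7, 13.2]
opening: 0.176
grasp_force: 63.1
```

Call:
arm_command(deltas=[0,0,0.0006,0,0,0,0.02,0,0,0,0,0,0,0.026,0,0,0,0,0,0,0.026,0,0,0,0,0,0,0.026])

```text
time_s: 11.28
tool_pos: [0.4829, -0.1914, 0.0138]
tool_rot: [-2.06, -2.372, -0.0]
force: [-1.1, -1.3, 0.5]
opening: 0.304
grasp_force: 0.0
```

Call:
arm_command(deltas=[0,0,0.01,0,0,0,0.026,0,0,0.025,0,0,0,0.026,0,0,0.035,0,0,0,0.026,0,0,0.035,0,0,0,0.026,0.0079,-0.0031,0.0,0,0,0.1571,0.06,0.0079,-0.0031,0.0,0,0,0.1571,0.06,0.0079,-0.0031,0.0,0,0,0.1571,0.06,0.0079,-0.0031,0.0,0,0,0.1571,0.06,0.0079,-0.0031,0.0,0,0,0.1571,0.06,0.0079,-0.0031,0.0,0,0,0.1571,0.06,0.0079,-0.0031,0.0,0,0,0.1571,0.06,0.0079,-0.0031,0.0,0,0,0.1571,0.06,0.0079,-0.0031,0.0,0,0,0.1571,0.06,0.0079,-0.0031,0.0,0,0,0.1571,0.06,0,0,0,0,0,0,0.06,0,0,0,0,0,0,0.06])

```text
time_s: 13.28
tool_pos: [0.5617, -0.2223, 0.1192]
tool_rot: [0.216, -3.134, -0.0]
force: [-0.2, 0.6, 0.0]
opening: 0.706
grasp_force: 0.0
```

```bash
python3 - <<'E'
from h import *
st();p=bot.capture("wrist");cv2.imwrite("pics/w5.png",p["img"])
Rb=Ro.from_euler("z",8.055,degrees=True).as_matrix();b=[.6109,-.2451,0]
for m in [(-.085,.03,.045),(-.085+.155,.03,.045),(-.107,.046,.053),(-.107,.014,.053),(.019,.046,.053),(.019,.014,.053)]: print(m,px(p,Rb@m+b).round(1))
E
```

```text
t 13.28 tcp [ 0.5617 -0.2223  0.1192] yawx -172.13 z [-0.  0. -1.] F [-0.2  0.6  0. ] op 0.706 g 0.0 q [-0.5   0.52 -0.11  0.94 -0.   -0.64]
(-0.085, 0.03, 0.045) [282.4 164.3]
(0.06999999999999999, 0.03, 0.045) [282.9 363. ]
(-0.107, 0.046, 0.053) [309.4 129.7]
(-0.107, 0.014, 0.053) [255.2 130. ]
(0.019, 0.046, 0.053) [305.5 312.6]
(0.019, 0.014, 0.053) [260.2 312.8]
```

View pics/w5.png

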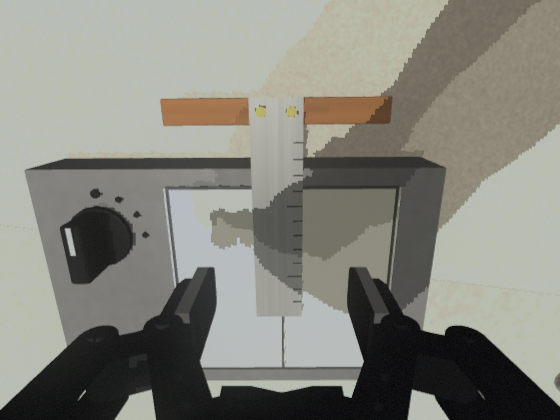

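The wrist view shows the blade's tip centre at about (279.5,316) and the middle line at column 283, so the blade sits about 3 mm to the -y side. The head's inner edge is at row ~125 and the box edge at row ~158–169. Next I'll measure those edges.

```bash
python3 - <<'E'
from h import *
p=bot.capture("wrist");g=cv2.cvtColor(p["img"],6).astype(float)
for c in [(190,240),(315,370)]:
    r=g[90:195,c[0]:c[1]].mean(1);d=np.diff(r);print(c,[(i+91,round(d[i])) for i in range(len(d)) if abs(d[i])>6])
Rb=Ro.from_euler("z",8.055,degrees=True).as_matrix();b=[.6109,-.2451,0]
for m in [(-.085,.06,.045),(-.085,.06,0),(-.107,.06,.045),(-.107,.06,.023),(-.123,.06,.045)]: print(m,px(p,Rb@m+b).round(1))
rb=lambda u,v,z:(Rb.T@(at(p,u,v,z)-b))
for q in [(215,170,.045),(340,170,.045),(215,126,.045),(340,126,.045),(215,98,.045),(340,98,.045),(279.5,316,.053),(283.7,340,.045),(282,200,.045),(278,150,.053)]: print(q,rb(*q).round(4))
E
```

```text
(190, 240) [(97, -16), (98, -42), (100, 6), (125, 33), (126, 34), (157, -24), (158, -88), (168, 21), (169, 33), (170, 14), (185, -9), (186, -20), (187, -8), (189, 47), (190, 44), (191, 6)]
(315, 370) [(96, -19), (97, -49), (124, 26), (125, 26), (137, -8), (138, -7), (156, -9), (157, -28), (158, -17), (168, 7), (169, 7), (186, -11), (188, 12), (189, 32), (190, 20)]
(-0.085, 0.06, 0.045) [329.8 164.2]
(-0.085, 0.06, 0) [321.8 153.3]
(-0.107, 0.06, 0.045) [331.3 128.6]
(-0.107, 0.06, 0.023) [326.8 125.8]
(-0.123, 0.06, 0.045) [332.5 101.1]
(215, 170, 0.045) [-0.0815 -0.0129  0.045 ]
(340, 170, 0.045) [-0.0813  0.0666  0.045 ]
(215, 126, 0.045) [-0.1088 -0.0111  0.045 ]
(340, 126, 0.045) [-0.1085  0.0652  0.045 ]
(215, 98, 0.045) [-0.125  -0.0101  0.045 ]
(340, 98, 0.045) [-0.1248  0.0644  0.045 ]
(279.5, 316, 0.053) [0.0217 0.0277 0.053 ]
(283.7, 340, 0.045) [0.0485 0.0307 0.045 ]
(282, 200, 0.045) [-0.0615  0.0297  0.045 ]
(278, 150, 0.053) [-0.0952  0.0274  0.053 ]
```

Call:
arm_command(deltas=[0,-0.0015,-0.02,0,0,0.002,0.05,0,0,-0.02,0,0,0,0.045,0,0,-0.016,0,0,0,0.042,0,0,-0.01,0,0,0,0.042,0,0,-0.004,0,0,0,0.042,0,0,-0.002,0,0,0,0.042,0,0,0,0,0,0,0.042])

```text
time_s: 14.25
tool_pos: [0.5622, -0.2241, 0.0472]
tool_rot: [-0.224, 3.133, -0.0]
force: [0.1, -0.5, 0.4]
opening: 0.494
grasp_force: 0.0
```

Call:
arm_command(deltas=[0,0,-0.0005,0,0,0,0.036,0,0,0,0,0,0,0.02,0,0,0,0,0,0,0,0,0,0,0,0,0,0,0,0,0,0,0,0,0])

```text
time_s: 14.88
tool_pos: [0.5624, -0.2242, 0.0471]
tool_rot: [-0.224, 3.133, -0.001]
force: [-0.6, 0.8, 5.7]
opening: 0.347
grasp_force: 59.7
```

Call:
arm_command(deltas=[0.0039,0.001,0.0004,0,0,0,0,0.0039,0.001,0,0,0,0,0,0.0039,0.001,0,0,0,0,0,0.0039,0.001,0,0,0,0,0,0.0039,0.001,0,0,0,0,0,0.0039,0.001,0,0,0,0,0,0,0,0,0,0,0,0])

```text
time_s: 15.75
tool_pos: [0.5859, -0.2181, 0.0471]
tool_rot: [-0.224, 3.133, -0.001]
force: [-1.2, -0.0, 4.8]
opening: 0.343
grasp_force: 59.6
```

```bash
python3 - <<'E'
from h import *
st();p=bot.capture("wrist");cv2.imwrite("pics/w6.png",p["img"]);g=cv2.cvtColor(p["img"],6).astype(float)
cv2.imwrite("pics/w6c.png",cv2.resize(p["img"][60:360,90:490],(800,600),interpolation=3))
E
```

```text
t 15.75 tcp [ 0.5859 -0.2181  0.0471] yawx -171.81 z [ 0. -0. -1.] F [-1.2 -0.   4.8] op 0.343 g 59.6 q [-0.47  0.63 -0.13  0.82 -0.   -0.62]
```

View pics/w6c.png

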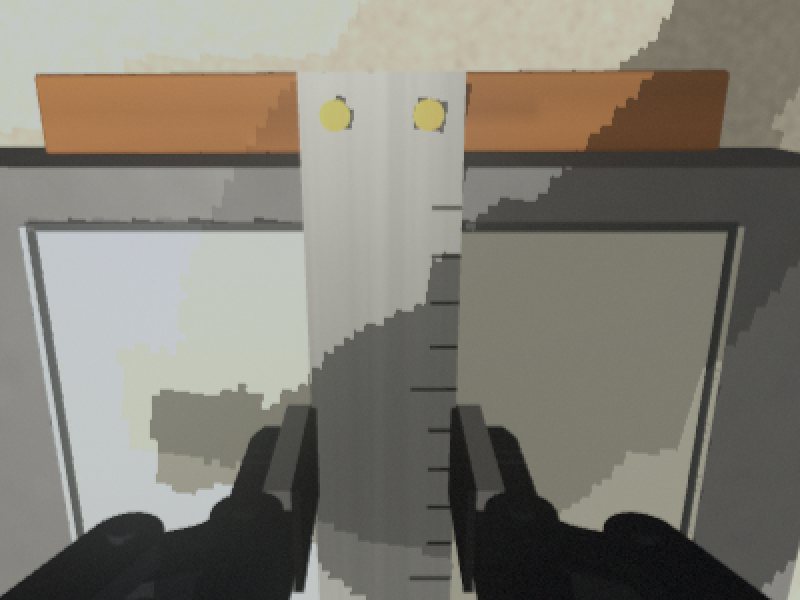

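Blade centre is at column 383 and the window centre at 382–385 in the crop, with a gap of about 3 mm left. Creeping in until contact.

Call:
arm_command(deltas=[0.001,0.0001,0,0,0,0,0,0.001,0.0001,0,0,0,0,0,0,0,0,0,0,0,0])

```text
time_s: 16.18
tool_pos: [0.5872, -0.2179, 0.0471]
tool_rot: [0.224, -3.133, 0.001]
force: [-3.6, -1.2, 7.0]
opening: 0.347
grasp_force: 59.9
```

Call:
arm_command(deltas=[0.0008,0.0001,0,0,0,0,0,0,0,0,0,0,0,0])

```text
time_s: 16.42
tool_pos: [0.5879, -0.2178, 0.0471]
tool_rot: [0.224, -3.133, 0.001]
force: [-4.4, 0.1, 6.4]
opening: 0.344
grasp_force: 59.9
```

Call:
arm_command(deltas=[0.0008,0.0001,0,0,0,0,0,0,0,0,0,0,0,0])

```text
time_s: 16.68
tool_pos: [0.5885, -0.2177, 0.0471]
tool_rot: [0.224, -3.132, 0.001]
force: [-5.2, 0.3, 7.5]
opening: 0.349
grasp_force: 59.9
```

Call:
arm_command(deltas=[0.0008,0.0001,0,0,0,0,0,0,0,0,0,0,0,0])

```text
time_s: 16.92
tool_pos: [0.5885, -0.2177, 0.0471]
tool_rot: [0.223, -3.131, 0.001]
force: [-8.2, -1.3, 11.2]
opening: 0.349
grasp_force: 60.2
```

```bash
python3 - <<'E'
from h import *
st();p=bot.capture("wrist");cv2.imwrite("pics/w7.png",p["img"]);g=cv2.cvtColor(p["img"],6).astype(float)
for c in [(115,140),(190,235),(330,360),(400,445)]:
    r=g[80:185,c[0]:c[1]].mean(1);d=np.diff(r);print(c,[(i+81,round(d[i])) for i in range(len(d)) if abs(d[i])>5])
Rb=Ro.from_euler("z",8.055,degrees=True).as_matrix();b=[.6109,-.2451,0]
for m in [(-.082,.06,.045),(-.082,.06,0),(-.082,.06,.023)]: print(m,px(p,Rb@m+b).round(1))
E
```

```text
t 16.93 tcp [ 0.5885 -0.2177  0.0471] yawx -171.85 z [-0.003 -0.001 -1.   ] F [-8.2 -1.3 11.2] op 0.349 g 60.2 q [-0.47  0.63 -0.12  0.82 -0.   -0.61]
(115, 140) [(96, -22), (97, -68), (98, 21), (99, 8), (135, -8), (136, -21), (137, 13), (138, 32), (163, -12), (164, -19), (165, -16), (166, 7), (169, 40), (170, 45), (171, 12)]
(190, 235) [(95, -14), (96, -41), (97, -9), (98, 9), (135, -15), (136, -18), (137, 25), (138, 30), (163, -11), (164, -19), (165, -14), (166, 6), (169, 40), (170, 45), (171, 13)]
(330, 360) [(94, -9), (95, -34), (96, -37), (97, 10), (134, -8), (135, -20), (136, -22), (137, 34), (138, 26), (162, -11), (163, -10), (164, -14), (165, -18), (169, 25), (170, 33), (171, 10)]
(400, 445) [(90, -5), (94, -14), (95, -23), (134, -6), (135, -7), (137, 8), (138, 8), (164, -7), (165, -13), (169, 29), (170, 34), (171, 10)]
(-0.082, 0.06, 0.045) [354.6 138.2]
(-0.082, 0.06, 0) [337.6 129. ]
(-0.082, 0.06, 0.023) [345.1 133.1]
```

Call:
arm_command(deltas=[0.001,0.0001,0,0,0,0,0,0,0,0,0,0,0,0,0,0,0,0,0,0,0])

```text
time_s: 17.35
tool_pos: [0.5886, -0.2177, 0.047]
tool_rot: [0.222, -3.13, 0.001]
force: [-11.1, -2.2, 12.8]
opening: 0.347
grasp_force: 60.5
```

```bash
python3 - <<'E'
from h import *
st();p=bot.capture("wrist");g=cv2.cvtColor(p["img"],6).astype(float)
for c in [(115,140),(190,235),(330,360)]:
    print(g[130:142,c[0]:c[1]].mean(1).round())
cv2.imwrite("pics/w8.png",cv2.resize(p["img"][85:175,90:450],(800,200),interpolation=2))
E
```

```text
t 17.35 tcp [ 0.5886 -0.2177  0.047 ] yawx -171.87 z [-0.004 -0.001 -1.   ] F [-11.1  -2.2  12.8] op 0.347 g 60.5 q [-0.47  0.63 -0.12  0.83 -0.   -0.61]
[130. 129. 129. 129. 127. 116. 105. 121. 144. 143. 143. 143.]
[126. 126. 125. 126. 122. 104.  92. 123. 145. 145. 144. 144.]
[121. 121. 120. 118. 109.  90.  86. 119. 129. 129. 129. 129.]
```

View pics/w8.png

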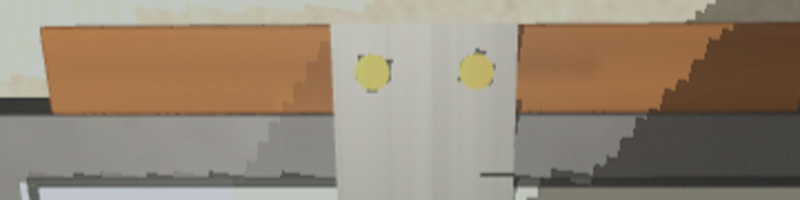

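Head is flush along its whole length. Release and go up, then over to the selector.

Call:
arm_command(deltas=[-0.0008,0,0.0003,0,0,0,0.035,0,0,0,0,0,0,0.045,0,0,0,0,0,0,0.05,0,0,0.005,0,0,0,0.05,0,0,0.02,0,0,0,0.05,0,0,0.03,0,0,0,0.05,0,0,0.03,0,0,0,0.05,0,-0.03,0.01,0,0,0,0.05,0,-0.03,0,0,0,0,0.05,0,-0.03,0,0,0,0,0.05,0,-0.034,0,0,0,0,0.05,0,0,0,0,0,0,0.05,0,0,0,0,0,0,0.05])

```text
time_s: 19.02
tool_pos: [0.5899, -0.3409, 0.1421]
tool_rot: [0.224, -3.134, -0.001]
force: [-0.0, 0.4, 0.0]
opening: 0.588
grasp_force: 0.0
```

```bash
python3 - <<'E'
from h import *
st();p=bot.capture("wrist");cv2.imwrite("pics/w9.png",p["img"])
Rb=Ro.from_euler("z",8.055,degrees=True).as_matrix();b=[.6109,-.2451,0]
for m in [(-.04,-.092,.079),(-.059,-.092,.079),(-.021,-.092,.079),(-.085,-.135,.045)]: print(m,px(p,Rb@m+b).round(1))
print(bot.find_in(p,"selector"))
E
```

```text
t 19.02 tcp [ 0.5899 -0.3409  0.1421] yawx -171.82 z [-0.  0. -1.] F [-0.   0.4  0. ] op 0.588 g 0.0 q [-0.63  0.64  0.18  1.1   0.   -0.77]
(-0.04, -0.092, 0.079) [281.7 220.3]
(-0.059, -0.092, 0.079) [281.7 191.3]
(-0.021, -0.092, 0.079) [281.6 247.8]
(-0.085, -0.135, 0.045) [219.  141.6]
[{'rect': [250.9, 180.6, 58.4, 71.9], 'p': 0.67}]
```

View pics/w9.png

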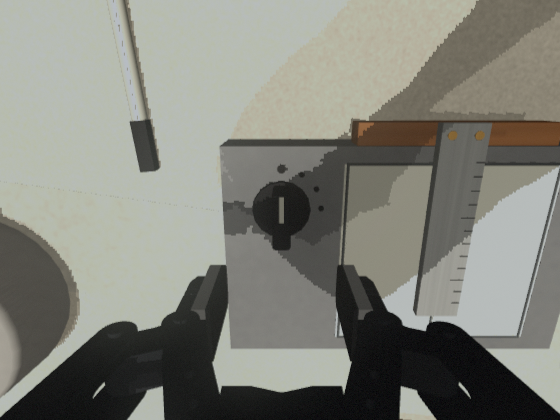

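The selector bar sits at columns 273–291, centred on the tool, and the square is flush. Going down, gripping and turning it 60° clockwise.

Call:
arm_command(deltas=[-0.003,-0.0005,-0.02,0,0,0,0.05,0,0,-0.02,0,0,0,0.05,0,0,-0.02,0,0,0,0.045,0,0,-0.015,0,0,0,0.045,0,0,-0.009,0,0,0,0.045,0,0,0,0,0,0,0.03,0,0,0,0,0,0,0,0,0,0,0,0,0,0,0,0,0,0,0,0,0,0,0,0,0,0,0,0])

```text
time_s: 20.38
tool_pos: [0.5874, -0.3417, 0.059]
tool_rot: [-0.224, 3.133, -0.0]
force: [-0.5, 3.5, 5.8]
opening: 0.124
grasp_force: 59.6
```

Call:
arm_command(deltas=[0,0,0,0,0,-0.1309,0,0,0,0,0,0,-0.1309,0,0,0,0,0,0,-0.1309,0,0,0,0,0,0,-0.1309,0,0,0,0,0,0,-0.1309,0,0,0,0,0,0,-0.1309,0,0,0,0,0,0,-0.1309,0,0,0,0,0,0,-0.1309,0,0,0,0,0,0,0,0,0,0,0,0,0,0,0])

```text
time_s: 21.62
tool_pos: [0.5868, -0.3429, 0.059]
tool_rot: [1.373, 2.825, -0.003]
force: [-2.7, -0.2, 5.7]
opening: 0.122
grasp_force: 59.5
```

```bash
python3 -c "
from h import *
st()"
```

```text
t 21.62 tcp [ 0.5868 -0.3429  0.059 ] yawx 128.14 z [ 0.    -0.002 -1.   ] F [-2.7 -0.2  5.7] op 0.122 g 59.5 q [-0.64  0.71  0.06  0.93 -0.    0.27]
```

Turned 60.0°. Release, rise, back off and inspect.

Call:
arm_command(deltas=[0,0,0,0,0,0,0.03,0,0,0,0,0,0,0.045,0,0,0,0,0,0,0.045,0,0,0.01,0,0,0,0.045,0,0,0.025,0,0,0,0.045,0,0,0.03,0,0,0,0.045,0,0,0.03,0,0,0.15,0.045,0,0.01,0.02,0,0,0.18,0.045,0,0.01,0.01,0,0,0.18,0.045,0,0.01,0,0,0,0.18,0.045,0,0.01,0,0,0,0.18,0.045,0,0.01,0,0,0,0.18,0.045,0,0,0,0,0,0,0.045,0,0,0,0,0,0,0.045])

```text
time_s: 23.38
tool_pos: [0.5871, -0.2922, 0.1835]
tool_rot: [-0.222, 3.133, -0.001]
force: [0.5, 0.1, -0.4]
opening: 0.529
grasp_force: 0.0
```

```bash
python3 - <<'E'
from h import *
st();p=bot.capture("wrist");t=bot.capture("side")
print([np.round(r["rect"]).tolist() for r in bot.find_in(t,"dropper0")[:4]])
o=np.hstack([cv2.resize(p["img"][80:380,150:],(492,360),interpolation=3),cv2.resize(t["img"][130:,240:430],(236,360),interpolation=3)])
cv2.imwrite("pics/fin.png",o)
E
```

```text
t 23.38 tcp [ 0.5871 -0.2922  0.1835] yawx -171.89 z [ 0. -0. -1.] F [ 0.5  0.1 -0.4] op 0.529 g 0.0 q [-0.57  0.57  0.15  1.16 -0.   -0.71]
[[278.0, 168.0, 11.0, 34.0]]
```

View pics/fin.png

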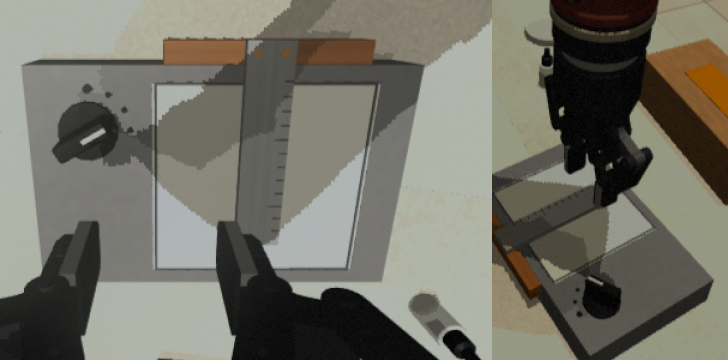

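The final view shows the pointer at the third dot (two clicks), the head flush, the blade on the middle line and the gripper clear of everything. Two of the three bottles are hidden from the side camera by the arm, but the tool never went near them.

```bash
python3 -c "
from plant import bot
print(bot.sign_off())"
```

```text
the job is handed in; nothing more can be done
None
```

The job is handed in: the T-square is flush on the box edge with its blade on the window's middle line, the selector is two clicks clockwise, and the arm never went near the bottles; sign-off gave no verdict.

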